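Load the two-tier egg steamer

ROBOT

A 6-joint arm with a two-finger parallel gripper is mounted at the origin on a cart in front of the work surface, level with it; the furniture and walls round the work are solid. World frame = base frame: x ahead of the robot, y to its left, z up, the work surface at z = 0. Lengths are in mm, angles in rad, forces in N, time in s.
With the tool pointing down it reaches from about 300 to 775 mm from the base axis. Payload 14.6 kg.
Tool frame: the origin (TCP) lies midway between the tips of the shut fingers; the grasp point (between the pads) lies 19 mm behind it; y points along the fingers, z is the direction in which the jaws open and shut, and the axes are right-handed (so a half turn about y gives the same grasp; the last joint's range is limited). The gripper opens to 94 mm and grips with 3 to 60 N. Pads are 16 mm wide; open, the fingers measure 119 mm over their backs; the gripper's body (75 mm by 177 mm) begins 78 mm behind the grasp point.
Start: joints at [1.234, 0.3, 1.521, -0, 1.321, -0.067], TCP at [146.594, 530.094, 205.446] pointing down, gripper open.
Joint ranges: [-3.03, 3.03], [-0.79, 2.21], [0.23, 2.52], [-1.04, 4.18], [0, 3.07], [-2.55, 2.55]. Speed limits (rad/s): [2.22, 2.22, 2.57, 3.14, 3.14, 3.14].

INTERFACE

Orientations are given as [roll, pitch, yaw] about the fixed x, y, z axes, in that order (R = Rz(yaw) Ry(pitch) Rx(roll)).
In Python, from cell import manip gives the robot as it stands.
- The arm moves only by the tool play_rows, never from a script. Its argument "series" is a list of rows, each a list of 3 entries, a list of its own where there are three numbers: the shift along the tool's x, y, z in m, then the turn about the tool's y in rad, then the closure, from 0 (fully open) to 1 (shut). In form: [[[dx, dy, dz], twist, grip], ...]. A call has 1 to 20 rows; each row is the pose to reach, as a shift and turn from the pose measured when the call began, along the tool's axes at that moment; what a row does not reach only later rows make up. A row lasts 1/10 s, in which the tool goes at most 50 mm and 8.59 degrees, less where a joint would pass 70% of its speed; a pose out of reach is approached as far as the arm can. A call with a gripper value outside its range is refused whole. The fingers move at their own pace and stop on an object; "squeeze" is the grip in N (left out, the last holds). Time passes only in rows, so rows that repeat a pose let the fingers close. It gives the time, the measured TCP pose, the force and the opening at its end, in the units of the state.
- manip.read_state(): the state, without advancing time (a new reading comes with each control period).
- manip.camera(name): name is "side" or "top" or "wrist"; returns the picture (420x560x3 uint8, red, green, blue); there is no depth.
- manip.camera_params(name): a dict with "K" (3x3 intrinsics, pixels), "rvec" (rotation vector, rad) and "tvec" (3), from world to camera coordinates, as OpenCV has them. Camera axes: x right, y down, z forward; pixel columns grow to the right and rows downward; lengths in mm; the calibration is good to about 2 mm. A picture is of the moment at which its call begins: read the wrist's pose just before it. camera_params takes no time and is no camera call; for the wrist camera it gives the pose at the moment of the call.
- manip.sign_off(): hands the job in, once; it reports no verdict.
The state is a dict: "clock": time; "joints": joint angles; "qd": joint speeds; "effort": joint torques, N m; "eef_pos": TCP position; "eef_rot": TCP orientation; "wrist_force": force on the tool from outside, world axes, zero at the start; "moment": the same for the moment, N m; "finger_gap": finger opening in mm.
Only numpy, scipy, OpenCV 4.12 (cv2) and the standard library are available. Lean on these libraries where they do the work, as an engineer would, in place of code of your own. Each camera call takes 0.05 s, during which the arm holds its last target. There are 200 camera calls.

TASK

Load the small steamer, building it up where its white base stands: seat the low tray with the two egg cups on the base, lay the egg in either of its cups, set the tall plain tier over it, stand the lidded custard cup upright on that tier's plate, and finish with the domed lid. Every part must sit fully home over the collar beneath it and level, everything let go, and the pepper mill standing among the parts must be left where it is.

Things in the scene. Friction and masses are not known exactly. Their poses are not given: they have to be found in the camera images.
- base: Steamer base, fixed: round white housing 152 mm across with a grey dial on its front (local -x). Origin: centre of underside, z up. Its top is a flat steel ledge at z = 50 mm with an upright collar ring on it, 128 mm across (124 at its top), 8 mm high, round a shallow pan. The egg tray's skirt drops over this collar.
- egg_tray: Egg tray: low steel tray WITH TWO EGG CUPS, 144 mm across, 160 g. Origin: underside centre, z up. Skirt 138 mm wide inside, z = 0 to 10; plate top z = 13, on it a collar like the base's (to z = 21). Centre post, black knob 20 mm across, z = 40 to 56: grip. Cups: rings at local x = +36, -36, y = 0, 36 mm inside, tops z = 24; egg in one: middle z = 34 to 42. Seated: origin 50 above base's.
- plain_tier: Tall steel tier with a PLAIN perforated plate, 144 mm across, 160 g, open below. Origin: underside centre, z up. Skirt 138 mm wide inside, z = 0 to 60; plate top z = 63, collar as on the base (to z = 71); centre post with black knob 20 mm across, z = 90 to 106: grip. Seated, its origin is 13 mm above the egg tray's. The custard cup stands on its plate beside the post, 36 mm from the centre.
- lid: Steel dome lid, 144 mm across, 80 mm high, 180 g, open below (138 mm wide, 50 mm deep inside). Origin: underside centre, z up. Round black knob on top, 26 mm across, z = 62 to 80 mm: grip. Seated over the plain tier's collar, its origin is 63 mm above that tier's.
- egg_mid (a point): Middle of the brown egg, 54 x 42 x 42 mm, 58 g, lying on its side, long axis along local x, middle 21 mm above the worktop at the start. Grip it from above across its 42 mm width (local y). It rolls if pushed.
- custard_cup: White ceramic cup with its lid (fixed on), round, 49 mm across, 42 mm high, 110 g. Origin: underside centre, z up. Body 47 mm across from z = 22 to 31 mm, lid edge 49 mm across at z = 31 to 33 mm, small flat knob on top. Grip it round body and lid edge from above.
- pepper_mill: Bystander: glass mill with a grey top, 44 mm across, 90 mm high, standing loose among the parts. Origin: underside centre. Leave it where it stands.
Things that resemble listed ones, but are neither listed nor needed, are in the scene too. What is shaped like the part that bears egg_mid but black is not meant.

How it is judged (in metres and radians):
On the way, in this order (a step that is already met when the one before it is completed fails the run):
1. the tray with the egg cups sits home and level on the base (horizontal distance between egg_tray and base below 0.007 m and z of egg_tray in the frame of base between 0.047 and 0.053 m and angle between egg_tray's own z axis and vertical below 0.05 rad and contact force between the fingers and egg_tray below 0.1 N), for 0.2 s.
2. the egg lies in one of the cups (horizontal distance between egg_tray and base below 0.007 m and z of egg_tray in the frame of base between 0.047 and 0.053 m and angle between egg_tray's own z axis and vertical below 0.05 rad and horizontal distance between egg_mid and egg_tray between 0.026 and 0.046 m and y of egg_mid in the frame of egg_tray between -0.012 and 0.012 m and z of egg_mid in the frame of egg_tray between 0.029 and 0.046 m), for 0.2 s.
3. the plain tier sits home and level on the egg tray (all of step 2 and horizontal distance between plain_tier and egg_tray below 0.007 m and z of plain_tier in the frame of egg_tray between 0.01 and 0.016 m and angle between plain_tier's own z axis and vertical below 0.05 rad and contact force between the fingers and plain_tier below 0.1 N), for 0.2 s.
4. the custard cup stands upright on the plain tier's plate (all of step 2 and horizontal distance between plain_tier and egg_tray below 0.007 m and z of plain_tier in the frame of egg_tray between 0.01 and 0.016 m and angle between plain_tier's own z axis and vertical below 0.05 rad and horizontal distance between custard_cup and plain_tier below 0.05 m and z of custard_cup in the frame of plain_tier between 0.06 and 0.066 m and angle between custard_cup's own z axis and vertical below 0.08 rad), for 0.2 s.
5. the lid sits home and level on top (all of step 4 and horizontal distance between lid and plain_tier below 0.007 m and z of lid in the frame of plain_tier between 0.06 and 0.066 m and angle between lid's own z axis and vertical below 0.05 rad), for 0.2 s.
At the end, for the whole second after the job is handed in: Base, egg tray, plain tier and lid stacked, each centred within 7 mm, seated within 3 mm, level within 0.05 rad; egg in a cup of the egg tray; custard cup upright within 0.08 rad on the plain tier's plate; all released and at rest; pepper mill within 20 mm of its place (all of step 5 and linear speed of each of lid, custard_cup, egg_tray, plain_tier below 0.02 m/s and distance of pepper_mill from where it was at the start of the episode below 0.02 m); the robot touches nothing.
It fails at once if the pepper mill was pushed away or knocked over (distance of pepper_mill from where it was at the start of the episode above 0.02 m or angle between pepper_mill's own z axis and vertical above 0.3 rad).
It also fails if it takes over 126 s, if anything falls off the work surface, if the arm or the gripper's body presses on something with over 40 N, if the wrist force passes 120 N, or if a joint passes its speed limit or range.

## Working session

There is one attempt and no reset: what is moved stays moved. The work goes in short steps, Python scripts to look and compute and a tool call to move; the robot and the scene stay as the last step left them, time stands still between calls to the robot, and variables do not carry over. Pictures are saved under pics/ and viewed, about 12 in all and at most 16, crops included, and the job is handed in when it is done.

Besides the shell and the picture viewer there is one more tool, called after ">>>" as name([rows], argument=value, ...), one row to a line, values as JSON. play_rows: Moves the arm, as the interface text tells. Its arguments: {"type":"object","properties":{"series":{"type":"array","items":{"type":"array"}},"squeeze":{"type":"number"}},"required":["series"]}

```bash
mkdir -p pics; ls
python3 - <<'E'
from cell import manip
import cv2,numpy as np
print(manip.read_state())
for n in ["top","side"]:
    p=manip.camera_params(n); print(n,p)
    cv2.imwrite(f"pics/{n}0.png",cv2.cvtColor(manip.camera(n),cv2.COLOR_RGB2BGR))
E
```

```text
pics
{'clock': 0.0, 'joints': array([ 1.23443850e+00,  3.00478052e-01,  1.52161309e+00, -1.00608768e-05,
        1.32068352e+00, -6.65831275e-02]), 'qd': array([-0.00103973,  0.00064926, -0.00072932, -0.00206772,  0.00029317,
        0.00042481]), 'effort': array([ 1.47362234e-04, -5.31819606e+01, -3.52742851e+01,  7.08467513e-02,
        2.43756291e-02, -1.14891336e-04]), 'eef_pos': array([146.48916269, 529.85024119, 204.86897368]), 'eef_rot': array([-1.57197637e+00,  6.89204231e-05, -2.69772246e-01]), 'wrist_force': array([ 0.41343092, -0.45956015,  0.36605034]), 'moment': array([-0.05080628, -0.08893729, -0.00695963]), 'finger_gap': 93.66116638954912}
top {'K': array([[417.90088999,   0.        , 277.12494917],
       [  0.        , 417.90088999, 207.11233839],
       [  0.        ,   0.        ,   1.        ]]), 'rvec': array([ 2.05064934, -2.15408421,  0.23814353]), 'tvec': array([349.6733134 , 504.30448618, 829.07571905])}
side {'K': array([[496.94118263,   0.        , 273.94405086],
       [  0.        , 496.94118263, 199.88069513],
       [  0.        ,   0.        ,   1.        ]]), 'rvec': array([ 0.36644097, -2.78061916,  1.18115645]), 'tvec': array([ 593.35560707,  -53.54214493, 1399.91286884])}
```

View pics/top0.png

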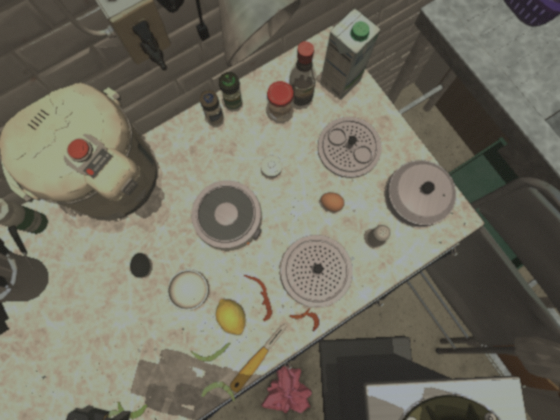

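View pics/side0.png

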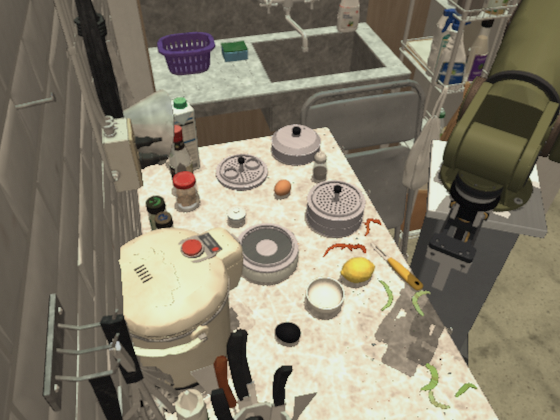

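The top view shows the base at (226,214), egg tray (349,147), egg (332,201), lid (420,192), mill (377,235), plain tier (316,269) and custard cup (271,168). The black egg at (140,265) is a decoy.

```bash
cat > h.py <<'E'
from cell import manip
import cv2,numpy as np
from scipy.spatial.transform import Rotation as Ro
def ray(p,uv):
    R=cv2.Rodrigues(p["rvec"])[0]; t=np.ravel(p["tvec"])
    return -R.T@t, R.T@np.linalg.inv(p["K"])@np.array([*uv,1.])
def at(p,uv,z):
    c,d=ray(p,uv); return c+d*(z-c[2])/d[2]
def proj(p,X):
    return cv2.projectPoints(np.float64(X).reshape(-1,1,3),p["rvec"],np.float64(p["tvec"]),p["K"],None)[0].reshape(-1,2)
def circ(x,y,z,r,n=60):
    a=np.linspace(0,2*np.pi,n); return np.c_[x+r*np.cos(a),y+r*np.sin(a),a*0+z]
def shot(n,f):
    p=manip.camera_params(n); im=cv2.cvtColor(manip.camera(n),cv2.COLOR_RGB2BGR); cv2.imwrite("pics/"+f,im); return p,im
def move(x,y,z,yaw=None):
    """tool-axes shift (m) and twist to reach world TCP mm, tool down, yaw"""
    s=manip.read_state(); R=Ro.from_euler("xyz",s["eef_rot"]).as_matrix()
    d=R.T@(np.array([x,y,z])-s["eef_pos"])/1000
    tw=None if yaw is None else (lambda v:np.round((v+np.pi/2)%np.pi-np.pi/2,3))(-(yaw-s["eef_rot"][2]))
    print("shift",d.round(4),"twist",tw,"pos",s["eef_pos"].round(1),"rot",s["eef_rot"].round(3),"q6",s["joints"][5].round(2),"t",round(s["clock"],2))
E
python3 - <<'E'
from h import *
s=manip.read_state();print(Ro.from_euler("xyz",s["eef_rot"]).as_matrix().round(2))
p=manip.camera_params("top")
for n,uv,z in [("base",(226,214),55),("tray",(351,142),56),("egg",(332,201),21),("lid",(428,187),80),("mill",(381,231),88),("tier",(318,268),106),("cup",(271,168),38)]:
    X=at(p,uv,z); print(n,X.round(),"reach",np.hypot(*X[:2]).round(), "sidepx",proj(manip.camera_params("side"),X).round())
w=manip.camera_params("wrist"); R=cv2.Rodrigues(w["rvec"])[0]; print("wristcam pos",-R.T@w["tvec"],"fwd",R[2],"K",w["K"][0,0])
im=cv2.imread("pics/top0.png")[110:310,185:465]; cv2.imwrite("pics/top0c.png",cv2.resize(im,None,fx=2.85,fy=2.85,interpolation=cv2.INTER_CUBIC))
E
```

```text
[[ 0.96 -0.    0.27]
 [-0.27 -0.    0.96]
 [-0.   -1.   -0.  ]]
base [512. 434.  55.] reach 671.0 sidepx [[268. 245.]]
tray [660. 155.  56.] reach 678.0 sidepx [[244. 160.]]
egg [537. 202.  21.] reach 574.0 sidepx [[282. 189.]]
lid [543.   8.  80.] reach 543.0 sidepx [[297. 129.]]
mill [454. 118.  88.] reach 469.0 sidepx [[320. 155.]]
tier [385. 252. 106.] reach 460.0 sidepx [[338. 187.]]
cup [615. 334.  38.] reach 700.0 sidepx [[240. 212.]]
wristcam pos [ 81.82788317 547.13046061 384.64662839] fwd [ 0.22126074 -0.06258942 -0.97320411] K 309.2290029749788
```

View pics/top0c.png

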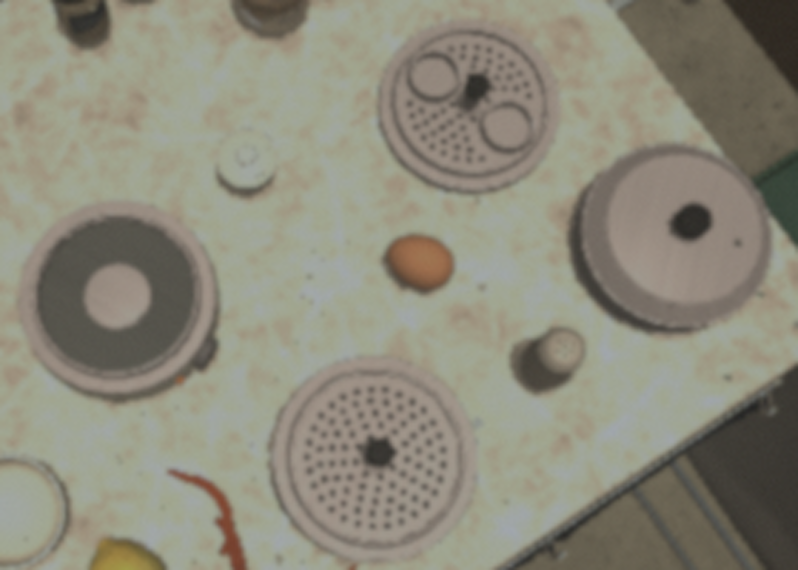

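Run:
```python
from h import *
p=manip.camera_params("top")
f=lambda u,v:(185+u/2.85,110+v/2.85)
A=at(p,f(433,77),24);B=at(p,f(508,127),24);print("cups",A,B,np.arctan2(*(A-B)[[1,0]]),np.linalg.norm(A-B))
A=at(p,f(388,257),21);B=at(p,f(452,268),21);print("egg",np.arctan2(*(A-B)[[1,0]]),np.linalg.norm(A-B))
A=at(p,f(117,296),50);B=at(p,f(205,352),30);print("dial yaw",np.arctan2(*(A-B)[[1,0]]),A)
for n,uv,z in [("jar",(280,92),90),("btl",(230,80),60),("btl2",(210,104),60)]: print(n,at(p,uv,z))
for yaw in (0,):move(660,155,200,-0.27)
```

```text
cups [686.2760852 179.3885897  24.       ] [640.95171289 123.24923673  24.        ] 0.891586853020558 72.15210099588515
egg 1.3450791370652575 50.27265612039362
dial yaw 0.9815532508259063 [513.3017888  433.97960093  50.        ]
jar [770.24417174 305.88544127  90.        ]
btl [822.01521235 417.13171833  60.        ]
btl2 [764.93561951 463.3842912   60.        ]
shift [ 0.5948  0.0051 -0.2244] twist 0.0 pos [146.6 529.9 205. ] rot [-1.572  0.    -0.27 ] q6 -0.07 t 0.1
```

>>> play_rows([
  [[0.378, -0.025, 0.005], 1.0, 0],
  [[0.378, -0.025, 0.005], 1.0, 0],
  [[0.378, -0.025, 0.005], 1.0, 0],
  [[0.378, -0.025, 0.005], 1.0, 0],
  [[0.378, -0.025, 0.005], 1.0, 0],
  [[0.378, -0.025, 0.005], 1.0, 0],
  [[0.378, -0.025, 0.005], 1.0, 0],
  [[0.378, -0.025, 0.005], 1.0, 0],
  [[0.378, -0.025, 0.005], 1.0, 0],
  [[0.378, -0.025, 0.005], 1.0, 0],
  [[0.378, -0.025, 0.005], 1.0, 0],
  [[0.378, -0.025, 0.005], 1.0, 0],
])

```text
clock: 1.3
eef_pos: [511.2, 434.6, 230.1]
eef_rot: [-1.571, -0.001, -1.268]
wrist_force: [0.3, -1.0, 0.7]
finger_gap: 93.9
```

Run:
```python
from h import *
move(660,155,190,-2.25)
p,im=shot("wrist","w_base.png")
print(proj(p,[512,434,50]))
for z,r,c in((50,76,(0,255,0)),(58,62,(0,0,255))): cv2.polylines(im,[np.int32(proj(p,circ(512,434,z,r)))],1,c,1)
cv2.imwrite("pics/w_base_o.png",im)
```

```text
shift [0.3112 0.0403 0.0588] twist 0.982 pos [511.2 434.6 230.1] rot [-1.571e+00 -1.000e-03 -1.268e+00] q6 0.35 t 1.3
[[279.64117266 196.19782602]]
```

View pics/w_base_o.png

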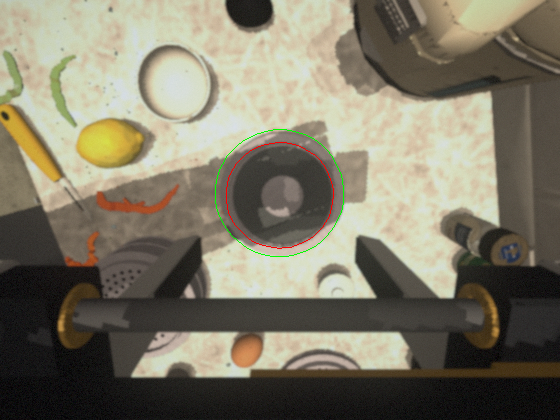

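```bash
cat >> h.py <<'E'
def fit(p,im,x,y,circs,rng=8):
    """best (x,y) by gradient normal to the projected circles (z,r)"""
    g=cv2.GaussianBlur(cv2.cvtColor(im,cv2.COLOR_BGR2GRAY),(0,0),1).astype(np.float32)
    best=[]
    for dx in np.arange(-rng,rng+.1,1):
        for dy in np.arange(-rng,rng+.1,1):
            s=0
            for z,r in circs:
                a=proj(p,circ(x+dx,y+dy,z,r-1.5,120)).astype(np.float32);b=proj(p,circ(x+dx,y+dy,z,r+1.5,120)).astype(np.float32)
                S=lambda q:cv2.remap(g,q[None,:,0],q[None,:,1],cv2.INTER_LINEAR)
                s+=np.minimum(np.abs(S(a)-S(b)),25).mean()
            best.append((s,x+dx,y+dy))
    best.sort(reverse=True); return np.array(best[:4])
E
python3 - <<'E'
from h import *
im=cv2.imread("pics/w_base.png");p=manip.camera_params("wrist")
for cs in ([(50,76)],[(58,62)],[(50,76),(58,62),(50,64)]): print(cs,fit(p,im,512,434,cs).round(1).tolist())
x,y=fit(p,im,512,434,[(50,76),(58,62),(50,64)])[0,1:]
big=cv2.resize(im[110:280,200:360],None,fx=3.5,fy=3.5,interpolation=cv2.INTER_CUBIC)
for z,r,c in((50,76,(0,255,0)),(58,62,(0,0,255))): cv2.polylines(big,[np.int32((proj(p,circ(x,y,z,r))-[200,110])*3.5)],1,c,1)
cv2.imwrite("pics/b2.png",big)
E
```

```text
[(50, 76)] [[14.7, 514.0, 434.0], [14.7, 514.0, 435.0], [14.7, 513.0, 435.0], [14.5, 513.0, 434.0]]
[(58, 62)] [[15.5, 510.0, 434.0], [15.5, 510.0, 433.0], [15.4, 510.0, 435.0], [15.3, 509.0, 434.0]]
[(50, 76), (58, 62), (50, 64)] [[43.9, 513.0, 435.0], [43.5, 514.0, 435.0], [43.2, 512.0, 435.0], [43.0, 512.0, 434.0]]
```

View pics/b2.png

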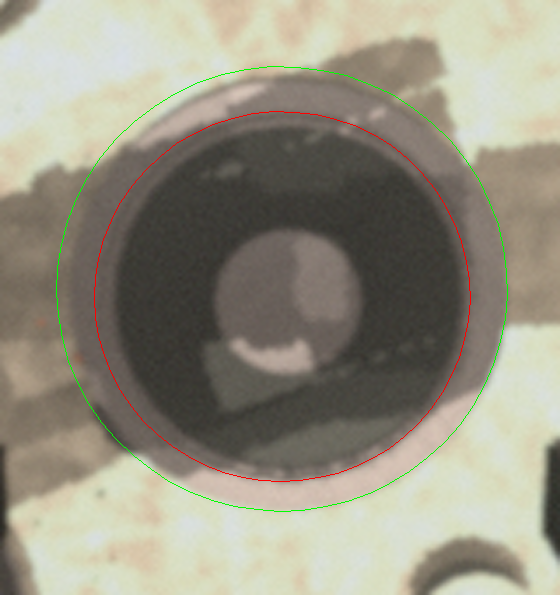

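>>> play_rows([
  [[0.311, 0.02, 0.059], 0.98, 0],
  [[0.311, 0.02, 0.059], 0.98, 0],
  [[0.311, 0.02, 0.059], 0.98, 0],
  [[0.311, 0.02, 0.059], 0.98, 0],
  [[0.311, 0.02, 0.059], 0.98, 0],
  [[0.311, 0.02, 0.059], 0.98, 0],
  [[0.311, 0.02, 0.059], 0.98, 0],
  [[0.311, 0.02, 0.059], 0.98, 0],
  [[0.311, 0.02, 0.059], 0.98, 0],
  [[0.311, 0.02, 0.059], 0.98, 0],
])

```text
clock: 2.35
eef_pos: [659.6, 156.8, 210.8]
eef_rot: [-1.57, -0.0, -2.245]
wrist_force: [0.1, 0.5, 0.9]
finger_gap: 93.7
```

Run:
```python
from h import *
p,im=shot("wrist","w_tray.png")
for cs in ([(21,62)],[(13,72)],[(21,62),(13,72)],[(56,10)]): print(cs,fit(p,im,660,155,cs,10).round(1).tolist())
x,y=fit(p,im,660,155,[(21,62),(13,72)],10)[0,1:]
for z,r,c in((21,62,(0,255,0)),(13,72,(0,0,255)),(56,10,(255,255,0))): cv2.polylines(im,[np.int32(proj(p,circ(x,y,z,r)))],1,c,1)
cv2.imwrite("pics/t2.png",im)
```

```text
[(21, 62)] [[12.9, 669.0, 151.0], [12.7, 670.0, 151.0], [12.4, 670.0, 150.0], [12.2, 669.0, 152.0]]
[(13, 72)] [[11.0, 668.0, 158.0], [10.9, 668.0, 159.0], [10.8, 669.0, 159.0], [10.8, 667.0, 158.0]]
[(21, 62), (13, 72)] [[23.4, 669.0, 151.0], [22.8, 670.0, 150.0], [22.8, 670.0, 151.0], [22.5, 668.0, 151.0]]
[(56, 10)] [[25.0, 667.0, 151.0], [25.0, 667.0, 150.0], [25.0, 668.0, 151.0], [24.9, 668.0, 150.0]]
```

View pics/t2.png

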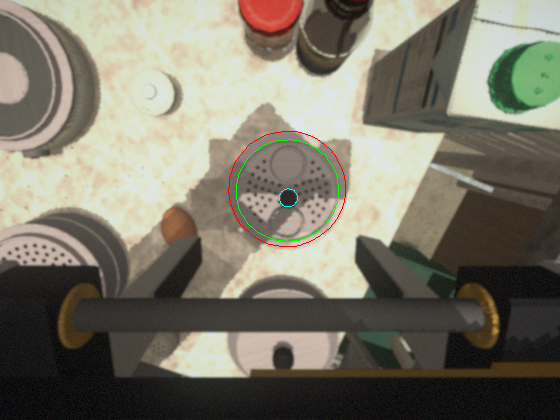

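Base outline: the visible ring centre is about 2.5 px right of the overlay, so the base is near (515.5, 435). The tray knob is at px (288,198), or (667,151). I'll lower partway over the tray knob and check again.

Run:
```python
from h import *
move(666,151.5,70,-2.25)
```

```text
shift [1.000e-04 1.408e-01 8.200e-03] twist 0.005 pos [659.7 156.8 210.8] rot [-1.57  -0.    -2.245] q6 0.85 t 2.4
```

>>> play_rows([
  [[0, 0.05, 0.008], 0, 0],
  [[0, 0.1, 0.008], 0, 0],
  [[0, 0.14, 0.008], 0, 0],
  [[0, 0.14, 0.008], 0, 0],
  [[0, 0.14, 0.008], 0, 0],
])

```text
clock: 2.9
eef_pos: [666.2, 152.6, 72.2]
eef_rot: [-1.57, 0.0, -2.244]
wrist_force: [0.0, 0.7, 0.8]
finger_gap: 93.7
```

Run:
```python
from h import *
p,im=shot("wrist","w_tray2.png")
for cs in ([(56,10)],[(21,62)],[(24,62),(13,72)]): print(cs,fit(p,im,666,151,cs,8).round(1).tolist())
x,y=fit(p,im,666,151,[(56,10)],8)[0,1:]
for z,r,c in((21,62,(0,255,0)),(13,72,(0,0,255)),(56,10,(255,255,0))): cv2.polylines(im,[np.int32(proj(p,circ(x,y,z,r)))],1,c,1)
cv2.imwrite("pics/t3.png",im)
move(x,y,29,-2.25)
```

```text
[(56, 10)] [[25.0, 670.0, 152.0], [25.0, 670.0, 151.0], [25.0, 669.0, 152.0], [25.0, 669.0, 151.0]]
[(21, 62)] [[16.0, 669.0, 151.0], [15.7, 668.0, 152.0], [15.5, 669.0, 152.0], [14.9, 668.0, 151.0]]
[(24, 62), (13, 72)] [[30.4, 669.0, 151.0], [30.2, 669.0, 152.0], [29.7, 670.0, 151.0], [29.5, 668.0, 152.0]]
shift [-0.0013  0.0447  0.0026] twist 0.006 pos [667.  152.6  73.7] rot [-1.568e+00  2.000e-03 -2.244e+00] q6 0.85 t 2.95
```

View pics/t3.png

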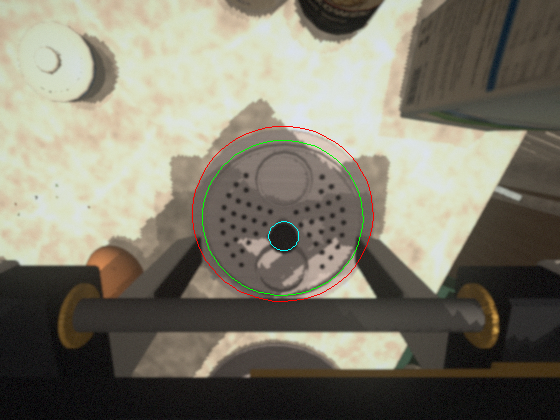

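>>> play_rows([
  [[-0.001, 0.03, 0.002], 0, 0],
  [[-0.001, 0.043, 0.002], 0, 0],
  [[-0.001, 0.043, 0.002], 0, 0],
  [[-0.001, 0.043, 0.002], 0, 1],
  [[-0.001, 0.043, 0.002], 0, 1],
  [[-0.001, 0.043, 0.002], 0, 1],
  [[-0.001, 0.043, 0.002], 0, 1],
  [[-0.001, 0.043, 0.002], 0, 1],
  [[-0.001, 0.043, 0.002], 0, 1],
  [[-0.001, 0.043, 0.002], 0, 1],
  [[-0.001, 0.043, 0.002], 0, 1],
  [[-0.001, 0.043, 0.002], 0, 1],
], squeeze=25)

```text
clock: 4.15
eef_pos: [669.3, 152.1, 30.7]
eef_rot: [-1.568, 0.002, -2.244]
wrist_force: [0.1, -0.6, 0.1]
finger_gap: 25.4
```

Run:
```python
from h import *
move(516,435,140,None)
```

```text
shift [-0.1258 -0.1099 -0.2959] twist None pos [669.3 152.1  30.7] rot [-1.568e+00  2.000e-03 -2.244e+00] q6 0.84 t 4.15
```

>>> play_rows([
  [[0, 0, 0], 0, 1],
  [[0, 0, 0], 0, 1],
  [[0, 0, 0], 0, 1],
  [[0, 0, 0], 0, 1],
  [[0, -0.03, 0], 0, 1],
  [[0, -0.08, 0], 0, 1],
  [[0, -0.11, 0], 0, 1],
  [[0, -0.11, 0], 0, 1],
  [[0, -0.11, 0], 0, 1],
])

```text
clock: 5.05
eef_pos: [668.6, 152.1, 140.2]
eef_rot: [-1.568, 0.002, -2.244]
wrist_force: [-0.4, 0.0, -2.0]
finger_gap: 19.1
```

Run:
```python
from h import *
p,im=shot("wrist","w_tray3.png"); s=manip.read_state(); print(s["finger_gap"],s["wrist_force"])
x,y,z=s["eef_pos"];z0=z-29
b=fit(p,im,x,y,[(z0+21,62),(z0+13,72)],8);print(b.round(1).tolist())
move(516,435,140,None)
```

```text
19.190332144427632 [ 0.62530202  0.10451266 -2.31447095]
[[27.1, 667.2, 152.0], [26.9, 668.2, 152.0], [26.4, 667.2, 153.0], [26.2, 668.2, 151.0]]
shift [-0.1263 -0.0013 -0.2955] twist None pos [668.2 152.  138.9] rot [-1.57   0.    -2.244] q6 0.84 t 5.1
```

>>> play_rows([
  [[-0.126, -0.001, -0.296], 0, 1],
  [[-0.126, -0.001, -0.296], 0, 1],
  [[-0.126, -0.001, -0.296], 0, 1],
  [[-0.126, -0.001, -0.296], 0, 1],
  [[-0.126, -0.001, -0.296], 0, 1],
  [[-0.126, -0.001, -0.296], 0, 1],
  [[-0.126, -0.001, -0.296], 0, 1],
  [[-0.126, -0.001, -0.296], 0, 1],
  [[-0.126, -0.001, -0.296], 0, 1],
  [[-0.126, -0.001, -0.296], 0, 1],
  [[-0.126, -0.001, -0.296], 0, 1],
])

```text
clock: 6.2
eef_pos: [516.0, 433.9, 139.2]
eef_rot: [-1.57, -0.0, -2.246]
wrist_force: [0.7, 0.4, -1.1]
finger_gap: 18.8
```

Run:
```python
from h import *
p,im=shot("wrist","w_b3.png"); s=manip.read_state()
x,y,z=s["eef_pos"];z0=z-30
for z_,r,c in((50,76,(0,255,0)),(z0+13,72,(0,0,255)),(0,76,(255,255,0))):
  X=(516,435) if z_<60 else (x,y)
  cv2.polylines(im,[np.int32(proj(p,circ(*X,z_,r)))],1,c,1)
cv2.imwrite("pics/b3.png",im)
move(516,435,82,None)
```

```text
shift [-0.0007  0.0574 -0.0007] twist None pos [516.  434.  139.4] rot [-1.57   0.    -2.246] q6 1.32 t 6.25
```

View pics/b3.png

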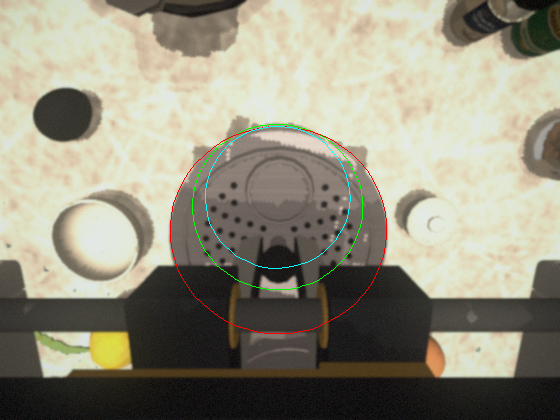

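The tray is held level above the base, and the rim still visible at the top lines up with the overlay. I'll lower it.

>>> play_rows([
  [[-0.001, 0.03, -0.001], 0, 1],
  [[-0.001, 0.045, -0.001], 0, 1],
  [[-0.001, 0.05, -0.001], 0, 1],
  [[-0.001, 0.055, -0.001], 0, 1],
  [[-0.001, 0.057, -0.001], 0, 1],
  [[-0.001, 0.057, -0.001], 0, 1],
  [[-0.001, 0.057, -0.001], 0, 1],
])

```text
clock: 6.95
eef_pos: [516.1, 435.6, 83.1]
eef_rot: [-1.569, 0.001, -2.246]
wrist_force: [-0.2, -0.2, -1.7]
finger_gap: 18.4
```

>>> play_rows([
  [[0, 0.002, 0], 0, 1],
  [[0, 0.003, 0], 0, 1],
  [[0, 0.003, 0], 0, 1],
])

```text
clock: 7.25
eef_pos: [516.2, 435.7, 80.7]
eef_rot: [-1.569, 0.002, -2.245]
wrist_force: [-0.5, -0.1, 1.8]
finger_gap: 18.9
```

>>> play_rows([
  [[0, 0, 0], 0, 0.4],
  [[0, 0, 0], 0, 0.4],
  [[0, 0, 0], 0, 0.4],
  [[0, 0, 0], 0, 0.4],
  [[0, 0, 0], 0, 0.4],
  [[0, -0.03, 0], 0, 0.4],
  [[0, -0.08, 0], 0, 0],
  [[0, -0.13, 0], 0, 0],
  [[0, -0.14, 0], 0, 0],
  [[0, -0.14, 0], 0, 0],
])

```text
clock: 8.25
eef_pos: [516.4, 436.0, 222.7]
eef_rot: [-1.568, 0.005, -2.245]
wrist_force: [0.5, 0.1, -1.5]
finger_gap: 84.9
```

Run:
```python
from h import *
p,im=shot("wrist","w_b4.png"); s=manip.read_state()
for cs in ([(71,62),(63,72)],[(106,10)]): print(cs,fit(p,im,516,435,cs,8).round(1).tolist())
x,y=fit(p,im,516,435,[(71,62),(63,72)],8)[0,1:]
for z,r,c in((71,62,(0,255,0)),(63,72,(0,0,255)),(106,10,(255,255,0)),(50,76,(0,255,255))): cv2.polylines(im,[np.int32(proj(p,circ(x,y,z,r)))],1,c,1)
cv2.imwrite("pics/b4.png",im)
move(541,199,150,-1.8)
```

```text
[(71, 62), (63, 72)] [[22.0, 516.0, 436.0], [21.6, 515.0, 436.0], [21.4, 517.0, 436.0], [21.4, 516.0, 435.0]]
[(106, 10)] [[25.0, 515.0, 435.0], [25.0, 515.0, 434.0], [25.0, 514.0, 435.0], [24.9, 516.0, 436.0]]
shift [0.1692 0.0701 0.1673] twist -0.445 pos [515.9 435.6 220.2] rot [-1.569e+00  2.000e-03 -2.245e+00] q6 1.32 t 8.3
```

View pics/b4.png

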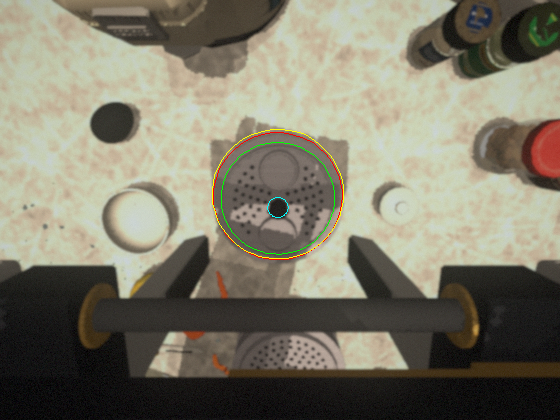

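The tray is seated: knob and rim match the overlays. Next is the egg.

>>> play_rows([
  [[0.169, 0.07, 0.167], -0.44, 0],
  [[0.169, 0.07, 0.167], -0.44, 0],
  [[0.169, 0.07, 0.167], -0.44, 0],
  [[0.169, 0.07, 0.167], -0.44, 0],
  [[0.169, 0.07, 0.167], -0.44, 0],
  [[0.169, 0.07, 0.167], -0.44, 0],
  [[0.169, 0.07, 0.167], -0.44, 0],
  [[0.169, 0.07, 0.167], -0.44, 0],
  [[0.169, 0.07, 0.167], -0.44, 0],
])

```text
clock: 9.2
eef_pos: [540.6, 200.5, 149.8]
eef_rot: [-1.569, 0.001, -1.804]
wrist_force: [0.3, 0.7, 0.6]
finger_gap: 94.3
```

Run:
```python
from h import *
p,im=shot("wrist","w_egg.png")
hsv=cv2.cvtColor(im,cv2.COLOR_BGR2HSV)
u0,v0=proj(p,[541,199,21])[0]; print(u0,v0)
m=cv2.inRange(hsv,(3,90,40),(20,255,255))
n,l,st,c=cv2.connectedComponentsWithStats(m)
for i in range(1,n):
    if st[i,4]>300: print(i,st[i],c[i])
i=min((i for i in range(1,n) if st[i,4]>300),key=lambda i:np.hypot(*(c[i]-[u0,v0])))
ct=max(cv2.findContours(np.uint8(l==i),cv2.RETR_EXTERNAL,cv2.CHAIN_APPROX_NONE)[0],key=len)
W=np.array([at(p,q,21)[:2] for q in ct[:,0]],np.float32)
e=cv2.fitEllipse(W);print(e)
cv2.drawContours(im,[ct],-1,(0,255,0),1); cv2.imwrite("pics/e1.png",im)
```

```text
279.4085345450593 205.63272733994856
1 [ 473    0   87  116 3869] [522.86766606  45.21633497]
42 [   0   32   68   84 1240] [36.83870968 84.27580645]
72 [ 254  179   40   53 1641] [273.73004266 205.51432054]
74 [  57  283   44   66 1367] [ 73.83247988 315.47110461]
75 [ 457  283   44   66 1374] [482.56914119 315.97234352]
76 [ 251  362  309   16 2939] [426.62164001 371.73698537]
((535.2096557617188, 199.95416259765625), (39.755043029785156, 53.878692626953125), 154.88145446777344)
```

View pics/e1.png

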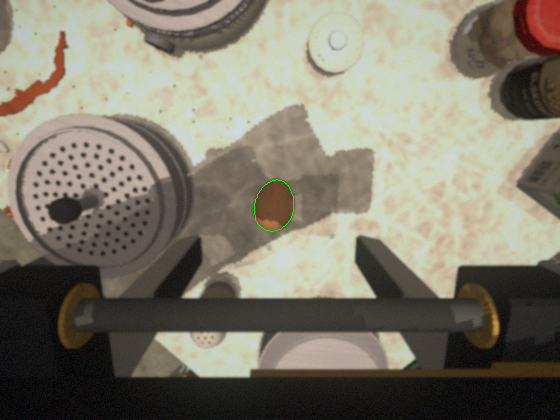

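Run:
```python
from h import *
move(535.5,200,7,-2.01)
```

```text
shift [ 0.0017  0.143  -0.0052] twist 0.206 pos [540.6 200.4 150. ] rot [-1.569e+00  1.000e-03 -1.804e+00] q6 0.52 t 9.25
```

Grip above the middle with about 8 N.

>>> play_rows([
  [[0.002, 0, -0.005], 0.2, 0],
  [[0.002, 0.03, -0.005], 0.2, 0],
  [[0.002, 0.08, -0.005], 0.2, 0],
  [[0.002, 0.12, -0.005], 0.2, 0],
  [[0.002, 0.143, -0.005], 0.2, 0],
  [[0.002, 0.143, -0.005], 0.2, 0],
  [[0.002, 0.143, -0.005], 0.2, 0.45],
  [[0.002, 0.143, -0.005], 0.2, 0.6],
  [[0.002, 0.143, -0.005], 0.2, 1],
  [[0.002, 0.143, -0.005], 0.2, 1],
  [[0.002, 0.143, -0.005], 0.2, 1],
  [[0.002, 0.143, -0.005], 0.2, 1],
  [[0.002, 0.143, -0.005], 0.2, 1],
  [[0.002, 0.143, -0.005], 0.2, 1],
  [[0.002, 0.143, -0.005], 0.2, 1],
], squeeze=8)

```text
clock: 10.75
eef_pos: [535.7, 199.7, 7.0]
eef_rot: [-1.569, 0.001, -2.004]
wrist_force: [0.2, -0.1, 1.1]
finger_gap: 40.7
```

>>> play_rows([
  [[0, 0, 0], 0, 1],
  [[0, 0, 0], 0, 1],
  [[0, -0.02, 0], 0, 1],
  [[0, -0.07, 0], 0, 1],
  [[0, -0.12, 0], 0, 1],
  [[0, -0.16, 0], 0, 1],
  [[0, -0.16, 0], 0, 1],
  [[0, -0.16, 0], 0, 1],
])

```text
clock: 11.55
eef_pos: [535.3, 199.6, 167.1]
eef_rot: [-1.568, 0.002, -2.004]
wrist_force: [-0.4, 1.0, -1.3]
finger_gap: 40.7
```

Run:
```python
from h import *
print(manip.read_state()["finger_gap"])
move(493.5,407.5,160,-2.245)
```

```text
40.73448347137936
shift [-0.1711  0.0071 -0.1252] twist 0.241 pos [535.3 199.6 167.1] rot [-1.568e+00  2.000e-03 -2.004e+00] q6 0.73 t 11.55
```

>>> play_rows([
  [[-0.171, 0, -0.125], 0.24, 1],
  [[-0.171, 0, -0.125], 0.24, 1],
  [[-0.171, 0, -0.125], 0.24, 1],
  [[-0.171, 0, -0.125], 0.24, 1],
  [[-0.171, 0, -0.125], 0.24, 1],
  [[-0.171, 0, -0.125], 0.24, 1],
  [[-0.171, 0, -0.125], 0.24, 1],
  [[-0.171, 0, -0.125], 0.24, 1],
])

```text
clock: 12.35
eef_pos: [494.1, 405.8, 166.5]
eef_rot: [-1.569, 0.001, -2.245]
wrist_force: [0.2, -0.0, -0.7]
finger_gap: 40.7
```

Run:
```python
from h import *
move(493.5,407.5,74,-2.245)
```

```text
shift [-0.0009  0.0925 -0.0016] twist -0.0 pos [494.1 405.8 166.5] rot [-1.569e+00  1.000e-03 -2.245e+00] q6 1.31 t 12.35
```

>>> play_rows([
  [[-0.001, 0.04, -0.001], 0, 1],
  [[-0.001, 0.07, -0.001], 0, 1],
  [[-0.001, 0.085, -0.001], 0, 1],
  [[-0.001, 0.09, -0.001], 0, 1],
  [[-0.001, 0.092, -0.001], 0, 1],
  [[-0.001, 0.093, -0.001], 0, 1],
  [[-0.001, 0.093, -0.001], 0, 1],
])

```text
clock: 13.05
eef_pos: [494.8, 407.3, 75.1]
eef_rot: [-1.568, 0.003, -2.246]
wrist_force: [-1.0, -4.2, 4.7]
finger_gap: 40.9
```

Force says the egg rests on the ring (middle 39 mm in the tray frame, as expected lying lengthwise). I'll release it.

>>> play_rows([
  [[0, 0, 0], 0, 0.5],
  [[0, 0, 0], 0, 0.35],
  [[0, 0, 0], 0, 0.35],
  [[0, 0, 0], 0, 0.35],
  [[0, -0.03, 0], 0, 0.35],
  [[0, -0.08, 0], 0, 0.2],
  [[0, -0.13, 0], 0, 0],
  [[0, -0.15, 0], 0, 0],
  [[0, -0.15, 0], 0, 0],
  [[0, -0.15, 0], 0, 0],
])

```text
clock: 14.05
eef_pos: [494.0, 407.1, 224.2]
eef_rot: [-1.568, 0.002, -2.246]
wrist_force: [-0.2, 0.4, -1.3]
finger_gap: 93.4
```

Run:
```python
from h import *
p,im=shot("wrist","w_b5.png")
x,y=fit(p,im,516,435.5,[(71,62),(63,72)],6)[0,1:];print(x,y,fit(p,im,516,435.5,[(106,10)],6)[0])
hsv=cv2.cvtColor(im,cv2.COLOR_BGR2HSV)
m=cv2.inRange(hsv,(3,90,40),(20,255,255));n,l,st,c=cv2.connectedComponentsWithStats(m)
uv=proj(p,[493.5,407.5,89])[0]
i=min((i for i in range(1,n) if st[i,4]>300),key=lambda i:np.hypot(*(c[i]-uv)));E=at(p,c[i],89)
R=Ro.from_euler("z",-2.245).as_matrix(); print("egg",E,"in tray",R.T@(E-[516,435.5,50]))
for z,r,cc in((71,62,(0,255,0)),(63,72,(0,0,255)),(106,10,(255,255,0))): cv2.polylines(im,[np.int32(proj(p,circ(x,y,z,r)))],1,cc,1)
cv2.imwrite("pics/b5.png",im)
move(388,249,200,-0.27)
```

```text
517.0 436.5 [ 24.78513145 516.         436.5       ]
egg [494.25663156 407.68122208  89.        ] in tray [35.30600014  0.3805658  39.        ]
shift [0.1895 0.0232 0.016 ] twist 1.166 pos [493.8 406.9 223.4] rot [-1.569e+00  1.000e-03 -2.246e+00] q6 1.31 t 14.1
```

View pics/b5.png

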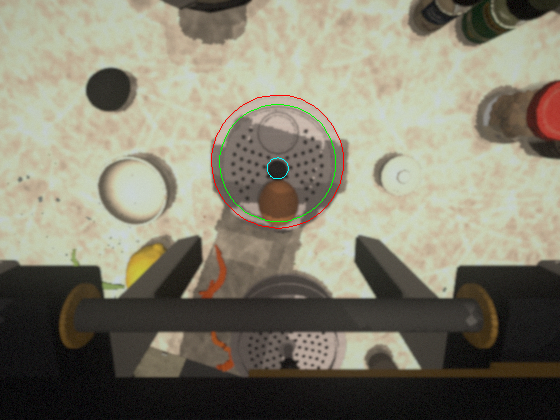

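Egg sits in the front cup (px 278,202), 35.3 mm from the tray centre. Next, the plain tier.

>>> play_rows([
  [[0.19, 0.023, 0.016], 0, 0],
  [[0.19, 0.023, 0.016], 0, 0],
  [[0.19, 0.023, 0.016], 0, 0],
  [[0.19, 0.023, 0.016], 0, 0],
  [[0.19, 0.023, 0.016], 0, 0],
  [[0.19, 0.023, 0.016], 0, 0],
  [[0.19, 0.023, 0.016], 0, 0],
])

```text
clock: 14.8
eef_pos: [388.2, 249.2, 199.9]
eef_rot: [-1.569, 0.001, -2.245]
wrist_force: [-0.1, 1.0, 0.9]
finger_gap: 93.8
```

Run:
```python
from h import *
p,im=shot("wrist","w_tier.png")
for cs in ([(106,10)],[(71,62)],[(71,62),(63,72)]): print(cs,fit(p,im,388,249,cs,12).round(1).tolist())
x,y=fit(p,im,388,249,[(71,62),(63,72)],12)[0,1:]
for z,r,c in((71,62,(0,255,0)),(63,72,(0,0,255)),(106,10,(255,255,0))): cv2.polylines(im,[np.int32(proj(p,circ(x,y,z,r)))],1,c,1)
cv2.imwrite("pics/t5.png",im)
move(x,y,79,None)
```

```text
[(106, 10)] [[25.0, 386.0, 252.0], [25.0, 385.0, 251.0], [24.9, 386.0, 251.0], [24.9, 385.0, 252.0]]
[(71, 62)] [[11.8, 385.0, 252.0], [11.7, 378.0, 261.0], [11.4, 377.0, 260.0], [11.1, 377.0, 261.0]]
[(71, 62), (63, 72)] [[25.3, 385.0, 252.0], [24.7, 386.0, 252.0], [24.3, 386.0, 251.0], [24.1, 385.0, 251.0]]
shift [-1.000e-04  1.208e-01 -4.300e-03] twist None pos [388.1 249.3 199.9] rot [-1.569  0.    -2.245] q6 1.17 t 14.85
```

View pics/t5.png

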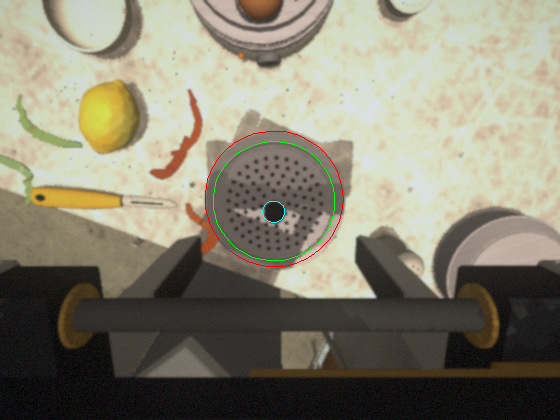

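Overlay fits at (385.5,251.7), with the knob at px (274,211). I'll grasp it.

>>> play_rows([
  [[0, 0.04, -0.004], 0, 0],
  [[0, 0.09, -0.004], 0, 0],
  [[0, 0.12, -0.004], 0, 0],
  [[0, 0.12, -0.004], 0, 0],
  [[0, 0.12, -0.004], 0, 1],
  [[0, 0.12, -0.004], 0, 1],
  [[0, 0.12, -0.004], 0, 1],
  [[0, 0.12, -0.004], 0, 1],
  [[0, 0.12, -0.004], 0, 1],
  [[0, 0.12, -0.004], 0, 1],
  [[0, 0.12, -0.004], 0, 1],
  [[0, 0.12, -0.004], 0, 1],
  [[0, 0.12, -0.004], 0, 1],
  [[0, 0.12, -0.004], 0, 1],
  [[0, 0.12, -0.004], 0, 1],
  [[0, 0.12, -0.004], 0, 1],
], squeeze=25)

```text
clock: 16.45
eef_pos: [385.2, 251.7, 79.8]
eef_rot: [-1.569, 0.0, -2.245]
wrist_force: [-0.7, 0.7, -1.0]
finger_gap: 18.7
```

>>> play_rows([
  [[0, -0.03, 0], 0, 1],
  [[0, -0.08, 0], 0, 1],
  [[0, -0.13, 0], 0, 1],
  [[0, -0.15, 0], 0, 1],
  [[0, -0.15, 0], 0, 1],
  [[0, -0.15, 0], 0, 1],
])

```text
clock: 17.05
eef_pos: [384.6, 251.6, 228.5]
eef_rot: [-1.57, -0.001, -2.245]
wrist_force: [-0.5, 0.3, -2.5]
finger_gap: 18.6
```

Run:
```python
from h import *
p,im=shot("wrist","w_tier2.png"); s=manip.read_state(); print(s["finger_gap"],s["wrist_force"])
x,y,z=s["eef_pos"];z0=z-79.5
b=fit(p,im,x,y,[(z0+71,62),(z0+63,72)],8);print(b.round(1).tolist())
move(516.5,436,z,None)
```

```text
18.758206853460116 [-0.08278551  1.56319778 -1.7442692 ]
[[25.6, 383.4, 252.5], [25.6, 384.4, 252.5], [25.2, 384.4, 251.5], [24.8, 385.4, 251.5]]
shift [-0.2266 -0.0005 -0.012 ] twist None pos [384.4 251.5 227.9] rot [-1.570e+00 -2.000e-03 -2.245e+00] q6 1.18 t 17.1
```

>>> play_rows([
  [[-0.227, 0, -0.012], 0, 1],
  [[-0.227, 0, -0.012], 0, 1],
  [[-0.227, 0, -0.012], 0, 1],
  [[-0.227, 0, -0.012], 0, 1],
  [[-0.227, 0, -0.012], 0, 1],
  [[-0.227, 0, -0.012], 0, 1],
  [[-0.227, 0, -0.012], 0, 1],
  [[-0.227, 0, -0.012], 0, 1],
])

```text
clock: 17.9
eef_pos: [516.3, 435.5, 226.5]
eef_rot: [-1.57, -0.004, -2.245]
wrist_force: [-0.5, -0.6, -2.0]
finger_gap: 18.8
```

Run:
```python
from h import *
move(516.5,436,146,-2.245)
```

```text
shift [-0.0008  0.0805 -0.0002] twist -0.0 pos [516.3 435.5 226.5] rot [-1.57  -0.004 -2.245] q6 1.32 t 17.9
```

>>> play_rows([
  [[0, 0.03, 0], 0, 1],
  [[0, 0.06, 0], 0, 1],
  [[0, 0.07, 0], 0, 1],
  [[0, 0.076, 0], 0, 1],
  [[0, 0.08, 0], 0, 1],
  [[0, 0.082, 0], 0, 1],
  [[0, 0.083, 0], 0, 1],
  [[0, 0.084, 0], 0, 1],
  [[0, 0.084, 0], 0, 1],
])

```text
clock: 18.8
eef_pos: [516.3, 435.3, 143.2]
eef_rot: [-1.57, -0.003, -2.245]
wrist_force: [-0.3, -2.0, 2.1]
finger_gap: 18.5
```

>>> play_rows([
  [[0, 0, 0], 0, 0.4],
  [[0, 0, 0], 0, 0.4],
  [[0, 0, 0], 0, 0.4],
  [[0, 0, 0], 0, 0.4],
  [[0, 0, 0], 0, 0.4],
  [[0, -0.03, 0], 0, 0.4],
  [[0, -0.08, 0], 0, 0],
  [[0, -0.1, 0], 0, 0],
  [[0, -0.1, 0], 0, 0],
])

```text
clock: 19.7
eef_pos: [517.2, 436.2, 247.1]
eef_rot: [-1.569, 0.003, -2.245]
wrist_force: [0.9, -0.2, -0.6]
finger_gap: 76.8
```

Run:
```python
from h import *
p,im=shot("wrist","w_b6.png"); s=manip.read_state(); print(s["eef_pos"])
for cs in ([(134,62),(126,72)],[(169,10)]): print(cs,fit(p,im,516,435.5,cs,8).round(1).tolist())
move(618,331,190,0.8)
```

```text
[516.68519921 435.78453958 244.23978332]
[(134, 62), (126, 72)] [[27.1, 516.0, 435.5], [26.6, 515.0, 435.5], [26.0, 516.0, 434.5], [25.4, 515.0, 436.5]]
[(169, 10)] [[25.0, 516.0, 435.5], [25.0, 516.0, 434.5], [25.0, 515.0, 435.5], [24.8, 515.0, 434.5]]
shift [0.0185 0.0544 0.1445] twist 0.096 pos [516.7 435.8 244.2] rot [-1.570e+00 -1.000e-03 -2.245e+00] q6 1.32 t 19.75
```

>>> play_rows([
  [[0.018, 0.03, 0.144], -1.46, 0],
  [[0.018, 0.03, 0.144], -1.46, 0],
  [[0.018, 0.03, 0.144], -1.46, 0],
  [[0.018, 0.03, 0.144], -1.46, 0],
  [[0.018, 0.03, 0.144], -1.46, 0],
  [[0.018, 0.03, 0.144], -1.46, 0],
  [[0.018, 0.03, 0.144], -1.46, 0],
  [[0.018, 0.03, 0.144], -1.46, 0],
  [[0.018, 0.03, 0.144], -1.46, 0],
  [[0.018, 0.03, 0.144], -1.46, 0],
  [[0.018, 0.03, 0.144], -1.46, 0],
  [[0.018, 0.03, 0.144], -1.46, 0],
])

```text
clock: 20.95
eef_pos: [617.6, 331.6, 213.0]
eef_rot: [-1.573, -0.001, -0.789]
wrist_force: [-0.9, -0.1, 0.7]
finger_gap: 94.1
```

Run:
```python
from h import *
p,im=shot("wrist","w_cup.png")
for cs in ([(33,24.5)],[(33,24.5),(31,24.5)]): print(cs,fit(p,im,618,331,cs,12).round(1).tolist())
x,y=fit(p,im,618,331,[(33,24.5)],12)[0,1:]
for z,r,c in((33,24.5,(0,255,0)),(0,18,(0,0,255))): cv2.polylines(im,[np.int32(proj(p,circ(x,y,z,r)))],1,c,1)
cv2.imwrite("pics/c1.png",im)
move(x,y,12,-0.785)
```

```text
[(33, 24.5)] [[9.4, 610.0, 341.0], [9.4, 611.0, 342.0], [9.4, 610.0, 342.0], [9.2, 611.0, 343.0]]
[(33, 24.5), (31, 24.5)] [[18.7, 610.0, 341.0], [18.7, 611.0, 342.0], [18.5, 610.0, 342.0], [18.5, 611.0, 341.0]]
shift [-0.0122  0.2013  0.0016] twist -0.004 pos [617.7 331.6 213.3] rot [-1.573e+00 -1.000e-03 -7.890e-01] q6 -0.34 t 21.0
```

View pics/c1.png

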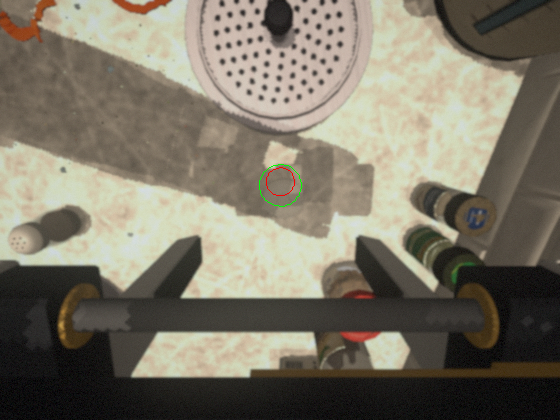

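The cup does not stand out here (it lies in the arm's shadow near px 280,185), so I'll enhance a crop and cross-check with earlier frames and the top camera.

Run:
```python
from h import *
im=cv2.imread("pics/w_cup.png")[120:260,190:370]
a=cv2.createCLAHE(4,(3,3)); g=a.apply(cv2.cvtColor(im,cv2.COLOR_BGR2GRAY))
p,t=shot("top","top1.png"); t=t[110:260,190:340]
g2=cv2.cvtColor(cv2.resize(g,(540,420),interpolation=cv2.INTER_CUBIC),cv2.COLOR_GRAY2BGR)
cv2.imwrite("pics/c2.png",np.hstack([g2,cv2.resize(t,(260,260))[ :,:] if 0 else cv2.copyMakeBorder(cv2.resize(t,(255,255)),0,165,0,0,0)]))
```

```text
(no output)
```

View pics/c2.png

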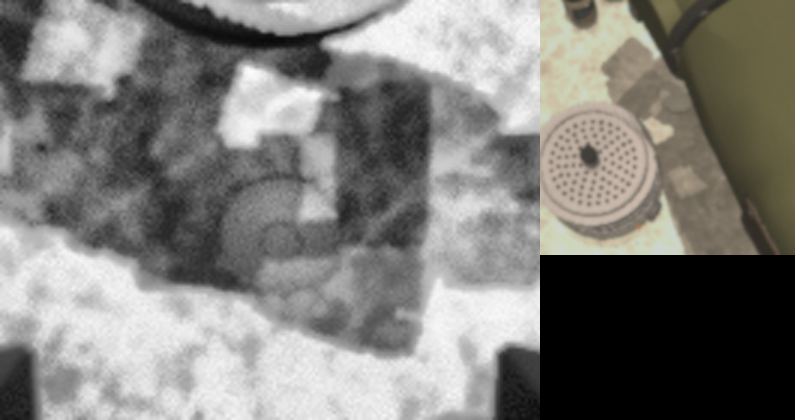

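Run:
```python
from h import *
p=manip.camera_params("wrist")
print(at(p,(282.7,200),42))
s=manip.read_state(); Rt=Ro.from_euler("xyz",s["eef_rot"]).as_matrix();R=cv2.Rodrigues(p["rvec"])[0];t=np.ravel(p["tvec"])
Rc=R@Rt; tc=t+R@s["eef_pos"]   # cam <- tool
def old(pos,rot):
    Q=Ro.from_euler("xyz",rot).as_matrix(); Rn=Rc@Q.T; return dict(K=p["K"],rvec=cv2.Rodrigues(Rn)[0],tvec=tc-Rn@np.array(pos))
for f,pos,rot,uv in [("w_b5",[493.8,406.9,223.4],[-1.569,.001,-2.246],(403,177)),("w_egg",[540.6,200.4,150],[-1.569,.001,-1.804],(338,40)),("w_b4",[515.9,435.6,220.2],[-1.569,.002,-2.245],(402,208))]:
    q=old(pos,rot); X=at(q,uv,42); print(f,X, fit(q,cv2.imread(f"pics/{f}.png"),*X[:2],[(33,24.5)],6)[0])
move(615,333,12,-0.785)
```

```text
[622.79858309 332.09936996  42.        ]
w_b5 [621.20888208 333.42297747  42.        ] [ 12.73205566 617.20888208 339.42297747]
w_egg [623.28643985 332.24957649  42.        ] [ 12.43031406 619.28643985 329.24957649]
w_b4 [621.40398135 333.37998957  42.        ] [ 11.76614571 623.40398135 334.37998957]
shift [-0.0031  0.2017 -0.0007] twist -0.003 pos [617.8 331.7 213.7] rot [-1.573e+00 -1.000e-03 -7.880e-01] q6 -0.34 t 21.05
```

Four views agree on the cup at about (622, 332.5), via its knob.

>>> play_rows([
  [[0.0025, 0.04, 0.0035], 0, 0],
  [[0.0025, 0.09, 0.0035], 0, 0],
  [[0.0025, 0.14, 0.0035], 0, 0],
  [[0.0025, 0.18, 0.0035], 0, 0],
  [[0.0025, 0.201, 0.0035], 0, 0],
  [[0.0025, 0.201, 0.0035], 0, 0],
  [[0.0025, 0.201, 0.0035], 0, 0.4],
  [[0.0025, 0.201, 0.0035], 0, 0.45],
  [[0.0025, 0.201, 0.0035], 0, 1],
  [[0.0025, 0.201, 0.0035], 0, 1],
  [[0.0025, 0.201, 0.0035], 0, 1],
  [[0.0025, 0.201, 0.0035], 0, 1],
  [[0.0025, 0.201, 0.0035], 0, 1],
  [[0.0025, 0.201, 0.0035], 0, 1],
  [[0.0025, 0.201, 0.0035], 0, 1],
], squeeze=15)

```text
clock: 22.55
eef_pos: [622.0, 332.1, 12.9]
eef_rot: [-1.572, -0.001, -0.788]
wrist_force: [0.0, 0.8, 3.0]
finger_gap: 47.0
```

>>> play_rows([
  [[0, 0, 0], 0, 1],
  [[0, -0.03, 0], 0, 1],
  [[0, -0.08, 0], 0, 1],
  [[0, -0.13, 0], 0, 1],
  [[0, -0.18, 0], 0, 1],
  [[0, -0.2, 0], 0, 1],
  [[0, -0.2, 0], 0, 1],
])

```text
clock: 23.25
eef_pos: [622.8, 332.7, 216.3]
eef_rot: [-1.567, -0.003, -0.788]
wrist_force: [-0.3, -0.2, -1.5]
finger_gap: 47.0
```

Run:
```python
from h import *
s=manip.read_state();print(s["finger_gap"],s["wrist_force"])
p,im=shot("wrist","w_cup2.png"); x,y,z=s["eef_pos"]; print(fit(p,im,x,y,[(z-12+33,24.5)],8)[0])
g=cv2.createCLAHE(3,(3,3)).apply(cv2.cvtColor(im,cv2.COLOR_BGR2GRAY)); cv2.imwrite("pics/c3.png",cv2.resize(g[150:380,180:380],None,fx=2.5,fy=2.5))
print(proj(p,[x,y,z-12+42]))
```

```text
46.957655859554656 [-0.31826676 -0.19793777 -1.48666253]
[ 23.56643105 620.79702868 332.73700548]
[[280.5122955 269.5994876]]
```

Run:
```python
from h import *
move(542.5,408.8,216,-0.788)
```

```text
shift [-0.1103 -0.0032 -0.0026] twist -0.0 pos [622.1 332.4 213. ] rot [-1.571e+00 -1.000e-03 -7.880e-01] q6 -0.34 t 23.3
```

>>> play_rows([
  [[-0.11, 0, -0.003], 0, 1],
  [[-0.11, 0, -0.003], 0, 1],
  [[-0.11, 0, -0.003], 0, 1],
  [[-0.11, 0, -0.003], 0, 1],
  [[-0.11, 0, -0.003], 0, 1],
  [[-0.11, 0, -0.003], 0, 1],
])

```text
clock: 23.9
eef_pos: [543.4, 407.0, 211.8]
eef_rot: [-1.573, -0.001, -0.79]
wrist_force: [-0.7, -1.0, -0.8]
finger_gap: 47.0
```

Run:
```python
from h import *
move(542.5,408.8,140,-0.788)
s=manip.read_state();x,y,z=s["eef_pos"]
p,im=shot("wrist","w_cup4.png");print(fit(p,im,x,y,[(z-12.9+33,24.5)],6).round(1).tolist(),fit(p,im,516,435.3,[(169,10)],6)[0])
```

```text
shift [-0.002   0.0718  0.0008] twist -0.002 pos [543.4 407.  211.8] rot [-1.573e+00 -1.000e-03 -7.900e-01] q6 -0.19 t 23.9
[[21.9, 543.4, 406.0], [21.6, 543.4, 405.0], [21.5, 544.4, 406.0], [21.3, 544.4, 405.0]] [ 24.99166679 515.         433.3       ]
```

>>> play_rows([
  [[-0.002, 0.03, 0.001], 0, 1],
  [[-0.002, 0.055, 0.001], 0, 1],
  [[-0.002, 0.065, 0.001], 0, 1],
  [[-0.002, 0.07, 0.001], 0, 1],
  [[-0.002, 0.072, 0.001], 0, 1],
  [[-0.002, 0.073, 0.001], 0, 1],
  [[-0.002, 0.073, 0.001], 0, 1],
])

```text
clock: 24.65
eef_pos: [543.0, 409.2, 140.0]
eef_rot: [-1.571, -0.002, -0.79]
wrist_force: [0.7, 0.2, -1.5]
finger_gap: 46.7
```

>>> play_rows([
  [[0, 0.001, 0], 0, 1],
  [[0, 0.002, 0], 0, 1],
  [[0, 0.002, 0], 0, 1],
])

```text
clock: 24.95
eef_pos: [543.2, 409.4, 138.9]
eef_rot: [-1.57, -0.002, -0.79]
wrist_force: [-1.3, -0.6, 3.7]
finger_gap: 46.6
```

>>> play_rows([
  [[0, 0, 0], 0, 0.42],
  [[0, 0, 0], 0, 0.35],
  [[0, 0, 0], 0, 0.35],
  [[0, 0, 0], 0, 0.35],
  [[0, -0.02, 0], 0, 0.35],
  [[0, -0.06, 0], 0, 0.35],
  [[0, -0.1, 0], 0, 0],
  [[0, -0.1, 0], 0, 0],
  [[0, -0.1, 0], 0, 0],
])

```text
clock: 25.85
eef_pos: [543.1, 409.5, 239.3]
eef_rot: [-1.568, -0.002, -0.79]
wrist_force: [0.9, 0.2, -0.7]
finger_gap: 81.6
```

Run:
```python
from h import *
p,im=shot("wrist","w_cup5.png");print(fit(p,im,543,409,[(159,24.5)],6).round(1).tolist(),fit(p,im,516,435.3,[(169,10)],6)[0],fit(p,im,516,435.3,[(134,62),(126,72)],6)[0])
for z,r,c,x,y in((134,62,(0,255,0),516,435.3),(126,72,(0,0,255),516,435.3),(159,24.5,(255,255,0),543,409)): cv2.polylines(im,[np.int32(proj(p,circ(x,y,z,r)))],1,c,1)
cv2.imwrite("pics/c5.png",im)
move(543,8,240,-1.3)
```

```text
[[19.1, 544.0, 408.0], [18.4, 544.0, 407.0], [18.4, 544.0, 409.0], [18.2, 543.0, 408.0]] [ 24.97307205 515.         434.3       ] [ 27.2852211 514.        435.3      ]
shift [ 0.2852 -0.0017 -0.2823] twist 0.51 pos [542.8 409.3 237.8] rot [-1.571 -0.002 -0.79 ] q6 -0.19 t 25.9
```

View pics/c5.png

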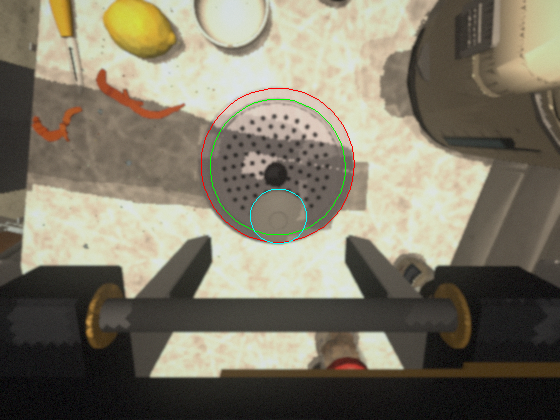

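Cup is upright at (543.5,408.2), px (278,216), about 39 mm from the tier's centre and clear of the post. Now the lid.

>>> play_rows([
  [[0.288, 0.02, -0.284], 0, 0],
  [[0.288, 0.02, -0.284], 0, 0],
  [[0.288, 0.02, -0.284], 0, 0],
  [[0.288, 0.02, -0.284], 0, 0],
  [[0.288, 0.02, -0.284], 0, 0],
  [[0.288, 0.02, -0.284], 0, 0],
  [[0.288, 0.02, -0.284], 0, 0],
  [[0.288, 0.02, -0.284], 0, 0],
  [[0.288, 0.02, -0.284], 0, 0],
  [[0.288, 0.02, -0.284], 0, 0],
  [[0.288, 0.02, -0.284], 0, 0],
  [[0.288, 0.02, -0.284], 0, 0],
])

```text
clock: 27.1
eef_pos: [543.8, 6.1, 218.0]
eef_rot: [-1.571, -0.001, -0.788]
wrist_force: [-0.2, -0.5, -0.2]
finger_gap: 94.1
```

Run:
```python
from h import *
p,im=shot("wrist","w_lid.png");g=cv2.cvtColor(im,cv2.COLOR_BGR2GRAY)
print(fit(p,im,545,6,[(75,13)],14).round(1).tolist(),fit(p,im,545,6,[(2,72)],14).round(1).tolist())
# dark blob of knob
u=np.int32(proj(p,[545,6,78])[0]); print(u)
w=g[u[1]-40:u[1]+40,u[0]-40:u[0]+40]; n,l,st,c=cv2.connectedComponentsWithStats(np.uint8(w<50))
for i in range(1,n):
    if st[i,4]>100: q=c[i]+u-40; print(st[i],q,at(p,q,75))
move(547,4,55,None)
```

```text
[[25.0, 545.0, 5.0], [25.0, 545.0, 4.0], [25.0, 544.0, 6.0], [25.0, 544.0, 5.0]] [[15.6, 556.0, -8.0], [15.5, 556.0, -7.0], [15.5, 557.0, -7.0], [15.4, 555.0, -8.0]]
[279 203]
[ 29  30  21  21 354] [278.29943503 203.01129944] [543.6953369    4.83546013  75.        ]
shift [0.0035 0.1631 0.0008] twist None pos [543.8   6.1 218.1] rot [-1.571e+00 -1.000e-03 -7.880e-01] q6 -0.84 t 27.15
```

>>> play_rows([
  [[0.001, 0.05, 0], 0, 0],
  [[0.001, 0.1, 0], 0, 0],
  [[0.001, 0.14, 0], 0, 0],
  [[0.001, 0.155, 0], 0, 0],
  [[0.001, 0.16, 0], 0, 0],
  [[0.001, 0.162, 0], 0, 0],
  [[0.001, 0.162, 0], 0, 0],
])

```text
clock: 27.85
eef_pos: [545.2, 5.5, 57.0]
eef_rot: [-1.57, -0.002, -0.787]
wrist_force: [-0.2, 0.8, 0.1]
finger_gap: 94.0
```

>>> play_rows([
  [[0, 0, 0], 0, 1],
  [[0, 0, 0], 0, 1],
  [[0, 0, 0], 0, 1],
  [[0, 0, 0], 0, 1],
  [[0, 0, 0], 0, 1],
  [[0, 0, 0], 0, 1],
  [[0, 0, 0], 0, 1],
  [[0, 0, 0], 0, 1],
  [[0, 0, 0], 0, 1],
  [[0, 0, 0], 0, 1],
  [[0, 0, 0], 0, 1],
  [[0, 0, 0], 0, 1],
], squeeze=25)

```text
clock: 29.05
eef_pos: [545.2, 5.5, 57.0]
eef_rot: [-1.57, -0.002, -0.787]
wrist_force: [0.2, -0.4, 0.0]
finger_gap: 24.8
```

>>> play_rows([
  [[0, 0, 0], 0, 0.6],
  [[0, 0, 0], 0, 0.6],
  [[0, 0.002, 0], 0, 0.6],
  [[0, 0.003, 0], 0, 0.6],
  [[0, 0.003, 0], 0, 1],
  [[0, 0.003, 0], 0, 1],
  [[0, 0.003, 0], 0, 1],
  [[0, 0.003, 0], 0, 1],
  [[0, 0.003, 0], 0, 1],
  [[0, 0.003, 0], 0, 1],
])

```text
clock: 30.05
eef_pos: [546.3, 4.9, 56.6]
eef_rot: [-1.569, -0.005, -0.788]
wrist_force: [-8.2, -4.6, 28.3]
finger_gap: 24.8
```

>>> play_rows([
  [[0, 0, 0], 0, 1],
  [[0, -0.03, 0], 0, 1],
  [[0, -0.08, 0], 0, 1],
  [[0, -0.13, 0], 0, 1],
  [[0, -0.18, 0], 0, 1],
  [[0, -0.2, 0], 0, 1],
  [[0, -0.2, 0], 0, 1],
])

```text
clock: 30.75
eef_pos: [546.0, 5.4, 259.3]
eef_rot: [-1.565, -0.009, -0.787]
wrist_force: [0.4, 0.2, -2.5]
finger_gap: 24.5
```

Run:
```python
from h import *
s=manip.read_state();print(s["finger_gap"],s["wrist_force"])
p,im=shot("wrist","w_lid2.png"); x,y,z=s["eef_pos"]; print(s["eef_pos"],fit(p,im,x,y,[(z-54,72)],8).round(1).tolist())
move(516,434.5,z,None)
```

```text
24.529695210648832 [ 0.41922574  0.15248319 -2.48052185]
[545.98946109   5.36925184 259.29414583] [[12.0, 553.0, 13.4], [11.9, 554.0, 13.4], [11.9, 554.0, 12.4], [11.9, 553.0, 12.4]]
shift [-0.3247 -0.0039  0.2821] twist None pos [545.3   5.4 256.6] rot [-1.568 -0.006 -0.788] q6 -0.84 t 30.8
```

>>> play_rows([
  [[-0.325, 0, 0.283], 0, 1],
  [[-0.325, 0, 0.283], 0, 1],
  [[-0.325, 0, 0.283], 0, 1],
  [[-0.325, 0, 0.283], 0, 1],
  [[-0.325, 0, 0.283], 0, 1],
  [[-0.325, 0, 0.283], 0, 1],
  [[-0.325, 0, 0.283], 0, 1],
  [[-0.325, 0, 0.283], 0, 1],
  [[-0.325, 0, 0.283], 0, 1],
  [[-0.325, 0, 0.283], 0, 1],
  [[-0.325, 0, 0.283], 0, 1],
  [[-0.325, 0, 0.283], 0, 1],
  [[-0.325, 0, 0.283], 0, 1],
])

```text
clock: 32.1
eef_pos: [516.9, 434.2, 255.1]
eef_rot: [-1.568, -0.006, -0.789]
wrist_force: [-0.8, -0.5, -2.0]
finger_gap: 24.7
```

Run:
```python
from h import *
s=manip.read_state();print(s["finger_gap"],s["wrist_force"])
p,im=shot("wrist","w_lid3.png"); x,y,z=s["eef_pos"]; print(s["eef_pos"],fit(p,im,x,y,[(z-56,72)],8)[0].round(1).tolist())
move(516.5,435,192,-0.788)
```

```text
24.731765537015136 [-0.83588966 -0.54588737 -2.04645244]
[516.87004536 434.2488748  255.09096599] [13.4, 518.9, 441.2]
shift [-0.0011  0.0634 -0.    ] twist -0.001 pos [516.9 434.4 255.4] rot [-1.568 -0.006 -0.789] q6 -0.13 t 32.15
```

>>> play_rows([
  [[-0.001, 0.03, 0], 0, 1],
  [[-0.001, 0.05, 0], 0, 1],
  [[-0.001, 0.058, 0], 0, 1],
  [[-0.001, 0.062, 0], 0, 1],
  [[-0.001, 0.065, 0], 0, 1],
  [[-0.001, 0.067, 0], 0, 1],
  [[-0.001, 0.069, 0], 0, 1],
  [[-0.001, 0.069, 0], 0, 1],
])

```text
clock: 32.95
eef_pos: [516.6, 435.0, 186.5]
eef_rot: [-1.568, -0.006, -0.789]
wrist_force: [0.9, 0.1, -1.9]
finger_gap: 24.9
```

>>> play_rows([
  [[0, 0.001, 0], 0, 1],
  [[0, 0.002, 0], 0, 1],
  [[0, 0.003, 0], 0, 1],
  [[0, 0.004, 0], 0, 1],
  [[0, 0.004, 0], 0, 1],
])

```text
clock: 33.45
eef_pos: [516.7, 435.0, 182.8]
eef_rot: [-1.567, -0.006, -0.789]
wrist_force: [-0.0, -0.4, 0.2]
finger_gap: 24.9
```

>>> play_rows([
  [[0, 0.001, 0], 0, 1],
  [[0, 0.001, 0], 0, 1],
  [[0, 0.001, 0], 0, 0.5],
  [[0, 0.001, 0], 0, 0.5],
  [[0, 0.001, 0], 0, 0.4],
  [[0, 0.001, 0], 0, 0.4],
  [[0, -0.03, 0], 0, 0.4],
  [[0, -0.07, 0], 0, 0.4],
  [[0, -0.1, 0], 0, 0.2],
  [[0, -0.1, 0], 0, 0.2],
  [[0, -0.1, 0], 0, 0.2],
])

```text
clock: 34.55
eef_pos: [516.0, 435.1, 282.3]
eef_rot: [-1.568, -0.006, -0.789]
wrist_force: [-0.2, 0.1, -0.6]
finger_gap: 74.2
```

Run:
```python
from h import *
ws,ims=shot("side","side1.png");p,im=shot("wrist","w_fin.png");print(manip.read_state()["eef_pos"])
print("lid knob",fit(p,im,516,435,[(201,13)],8).round(1).tolist())
for P,I in((ws,ims),(p,im)):
  for z,r,c in((126,72,(0,255,0)),(50,76,(0,0,255)),(197,13,(255,255,0))): cv2.polylines(I,[np.int32(proj(P,circ(516,435,z,r)))],1,c,1)
a=cv2.resize(ims[80:300,170:390],(500,500),interpolation=cv2.INTER_CUBIC)
cv2.imwrite("pics/fin.png",np.hstack([a,cv2.copyMakeBorder(im[50:300,130:430],125,125,0,0,0)]))
```

```text
[515.75873079 434.92224733 280.93079713]
lid knob [[25.0, 516.0, 436.0], [25.0, 516.0, 435.0], [25.0, 515.0, 436.0], [25.0, 515.0, 435.0]]
```

View pics/fin.png

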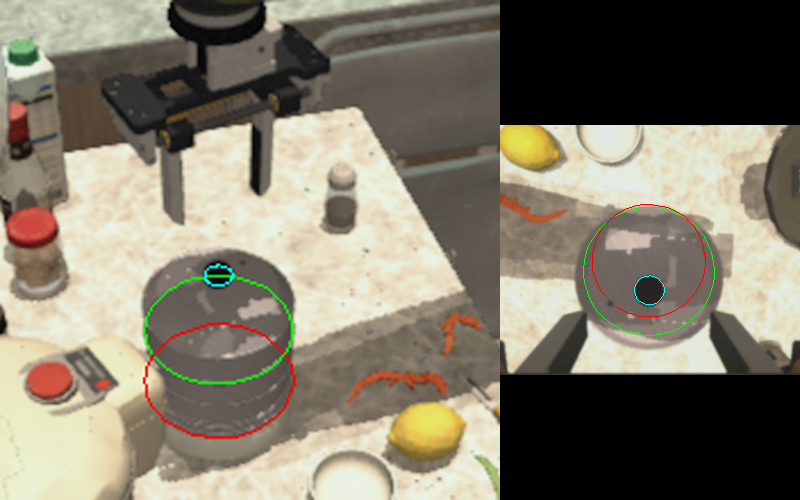

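The stack stands straight, the lid knob is at the expected spot and height, the mill is upright and the gripper is clear. I'm handing it in.

```bash
python3 -c "
from cell import manip
print(manip.sign_off())"
```

```text
the job is handed in; nothing more can be done
None
```

The steamer is stacked on its base and handed in at about 35 s of the 126 s allowed. From the base up it holds the egg tray, the egg in one of its cups, the plain tier, the custard cup and the lid. The sign-off gives no verdict, so success is judged only from my own checks.

- **Seating:** I lowered the tray, tier and lid until the force showed contact. Each stopped within about 0.5 mm of its expected seated height.
- **Centring:** fits to the wrist camera pictures put the tray, tier and lid knob within about 2 mm of one another.
- **Egg:** it measured 35 mm from the tray centre and 0.4 mm off the cup line. Its height (39 mm in the tray frame) comes from the arm's position when it touched the cup.
- **Custard cup:** it looked upright before the lid went on, about 39 mm from the tier's centre rather than the 36 mm given. The lid went down over it without resistance.
- **Last look:** the final picture shows a level stack with the gripper clear. The mill is upright; I judged its place only by eye.

**Checks that failed or disagreed:**
- The top camera placed the parts about 3–8 mm from the wrist camera; I used the wrist camera.
- Two rim fits, one on the base and one on the lid, came out unreliable, so I read the base outline by eye and used the lid's knob instead.
- The custard cup was hard to see in the arm's shadow; I located it from its knob in four views.
- While I was re-gripping the lid, the fingers pressed the dome with about 28 N, under the 40 N limit.

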